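# Clamp a heat sink in a rack-and-pinion bench vise

### The arm

A 7-joint arm with a two-finger parallel gripper is mounted at the origin on the work surface. World frame = base frame: x ahead of the robot, y to its left, z up, the work surface at z = 0. Lengths are in m, angles in rad, forces in N, time in s.
With the tool pointing down it reaches from about 0.4 to 0.875 m from the base axis. Payload 19.3 kg.
Tool frame: the origin (TCP) lies at the very end of the fingers, on their centre line; the grasp point (between the pads) lies 19 mm behind it; z points along the fingers, y is the line along which they close (so a half turn about z gives the same grasp; the last joint's range is limited). The gripper opens to 85 mm and grips with 20 to 120 N. Pads are 22 mm wide; open, the fingers measure 114 mm over their backs; the gripper's body (76 mm by 85 mm) begins 54 mm behind the grasp point. The pads swing forward as they close: fully open they stand 13 mm farther back than shut.
Start: joints at [1.213, 0.521, -0.036, 1.599, 0.021, 1.021, -0.113], TCP at [0.177, -0.599, 0.231] pointing down, gripper open.
Joint ranges: [-2.91, 2.91], [-0.3, 2.13], [-1.5, 1.42], [0.17, 2.43], [-1.26, 4.41], [0.16, 1.93], [-2.52, 2.52]. Speed limits (rad/s): [1.89, 1.89, 2.39, 2.39, 3.01, 3.01, 3.01].

### API

Orientations are given as [roll, pitch, yaw] about the fixed x, y, z axes, in that order (R = Rz(yaw) Ry(pitch) Rx(roll)).
In Python, from workcell import observe, grab_frame, job_done gives the robot as it stands.
- The arm moves only by the tool move_arm, never from a script. Its argument "plan" is a list that holds one entry, the list of rows, each a list of 7 numbers: the shift along the tool's x, y, z each as a share of 0.02 m, from -1 to 1, then the turn, a rotation vector about the tool's x, y, z each as a share of 6 degrees, from -1 to 1, then the opening, from -1 (shut) to 1 (fully open). A call has exactly 10 rows; each row shifts and turns the commanded pose from where the row before left it, along the tool's axes as they then stand; what a row does not reach is not made up. A row lasts 1/10 s, in which the tool goes at most 50 mm and 8.59 degrees, less where a joint would pass 70% of its speed; a pose out of reach is approached as far as the arm can. A call with a number of a shift or a turn outside -1 to 1 is refused whole. A call with a gripper value outside its range is refused whole. The fingers move at their own pace and stop on an object; "grip_force" is the grip in N (left out, the last holds). Time passes only in rows, so rows that do not move let the fingers close, or fill a call up. It gives the time, the measured TCP pose, the force, the opening and the grip force at its end, in the units of the state.
- observe(): the state, without advancing time (a new reading comes with each control period).
- grab_frame(name): name is "scene" or "top" or "wrist"; returns a dict with "color" (480x640x3 uint8, red, green, blue), "intrinsics" (3x3 intrinsics, pixels), "position" and "orientation" of the camera in the world; the wrist camera has in their place "tool_from_camera" (4x4, takes a point from camera to tool coordinates, whose origin is the TCP and whose axes are the flange's). Camera axes: x right, y down, z forward; pixel columns grow to the right and rows downward; lengths in m; the calibration is good to about 2 mm. A picture is of the moment at which its call begins: read the wrist's pose just before it. There is no depth.
- job_done(): hands the job in; it is judged then, once.
The state is a dict: "clock": time; "qpos": joint angles; "qd": joint speeds; "joint_efforts": joint torques, N m; "position": TCP position; "tool_rot": TCP orientation; "force": force on the tool from outside, world axes, zero at the start; "moment": the same for the moment, N m; "grip_width": finger opening in m; "finger_force": force on a finger pad.
Only numpy, scipy, OpenCV 4.12 (cv2) and the standard library are available. Lean on these libraries where they do the work, as an engineer would, in place of code of your own. Each camera call takes 0.05 s, during which the arm holds its last target. There are 200 camera calls.

### The job

Lift the finned heat sink out of its cradle and set it down, fins up, on the grey soldering mat, then take it again by its two ends and stand it, fins up, on the bed of the small vise, in the middle of the jaws' width. Let go, then wind the vise's handwheel clockwise by its crank knob, feeling for the resistance, until the moving jaw has pushed the heat sink square against the backstop and holds it firmly, without overtightening. Do not push the moving jaw by hand, and leave the other things on the bench where they are.

Things in the scene. Friction and masses are not known exactly. Their poses are not given: they have to be found in the camera images.
- heat_sink: bare aluminium finned heat sink, 64 long (its x) x 36 wide (y) x 40 high (z), about 130 g; fins run along x and stand up; long sides and ends can be gripped over the full height. Origin: centre of its underside. Starts fins up in the cradle. Either end may face either way.
- cradle: fixed grey plastic cradle: floor plate 100 (x) x 120 (y) x 4 thick; two end walls, each 14 thick (x), 60 wide, 44 high over the bench, flush with the heat sink's top and 2.5 from its ends, so there it can be gripped only by its long sides (across y). Origin: centre of the underside; heat sink's long axis along cradle x.
- mat: dark grey soldering mat, 130 x 130 x 3 thick, fixed flat on the bench, clear of things. Origin: centre of the underside (its top is 3 above).
- vise: fixed bench vise: dark steel base 110 wide (x), y = -125 to +100; its top, 20 above the bench, is the bed. Origin on the bench. Moving jaw (-y side) and backstop 56 wide (x), tops 60 above the bench. Backstop face at y = 66 to 74, set anew each time, not reported: find it by feel; sprung, 15 N/mm. Sink's long axis along vise x, at x = 0. Gap at most 60: no room for fingers beside its long sides.
- moving_jaw: aluminium moving jaw, 25 thick, with a steel rack bar behind it. Origin: middle of the foot of its jaw face, at vise (0, 14, 20) when fully open; it moves to vise +y towards the backstop as the handwheel turns; the jaw lies on the -y side of its face. A firm but gentle grip is 10 to 50 N.
- handwheel (a joint): angle of the handwheel, rad: 0 = jaw fully open (starts 0 to 1.0), grows turning clockwise from above, 5 mm of jaw closing per rad. Steel wheel on a grey gear housing, vertical axis, rim radius 45, rim 87 above the bench. Running resistance about 1.7 N at the crank knob; each N more there is about 9 N at the jaw. Gear friction holds the jaw (up to 15 N) when let go.
- crank_grip (a point): grip point of the crank knob: black upright round knob, 16 diameter, on the rim 45 from the wheel axis, spinning freely on its own axis, so the hand can keep one heading while carrying it round. It rises from 91 to 136 above the bench; the grip point is on its axis, 121 above the bench.
- wheel_axis (a point): point on the handwheel's axis at the height of crank_grip, at vise (0, -85, 121).
- pliers: long-nose pliers with green handles, lying, about 155 x 75 x 16; bystander. Origin: under the pivot's side, on the bench; nose to +x.
- cutters: side cutters with green handles, lying, about 125 x 75 x 16; bystander. Origin as for the pliers.
- circuit_board: brown circuit board lying flat, 70 x 100 x 8 with parts; bystander. Origin: centre of the underside.
- solder_spool: grey spool standing on end, 54 diameter, 42 high; bystander. Origin: centre of the underside.
- flux_jar: small white jar, 48 diameter, 45 high; bystander. Origin: centre of the underside.
- screwdriver: black-handled screwdriver, lying, 170 long along its x; bystander.
Not all that is in view belongs to the job. Leave any red or yellow look-alike of the heat_sink alone.

How it is judged:
On the way, in this order (a step that is already met when the one before it is completed fails the run):
1. the heat sink stands fins up on the mat, let go (horizontal distance between heat_sink and mat below 0.065 m and height (world z) of heat_sink below 0.007 m and angle between heat_sink's own z axis and vertical below 0.08 rad and contact force between the fingers and heat_sink below 0.3 N), for 0.1 s.
2. the heat sink stands fins up on the vise bed between the jaws, let go, before the moving jaw presses on it (x of heat_sink in the frame of vise between -0.012 and 0.012 m and z of heat_sink in the frame of vise between 0.016 and 0.0235 m and y of heat_sink in the frame of vise between 0.022 and 0.064 m and angle between heat_sink's own z axis and vertical below 0.08 rad and contact force between the fingers and heat_sink below 0.3 N and contact force between moving_jaw and heat_sink below 2 N), for 0.1 s.
At the end, for the whole second after the job is handed in: Heat sink let go and still, fins up on the vise bed (within 3.5 mm, tilt under 0.08 rad), within 12 mm of the middle of the jaws' width, long axis within 0.05 rad of vise x, gripped against the backstop: the moving jaw presses on it with over 5 N; wheel still (x of heat_sink in the frame of vise between -0.012 and 0.012 m and z of heat_sink in the frame of vise between 0.016 and 0.0235 m and y of heat_sink in the frame of vise between 0.022 and 0.064 m and angle between heat_sink's own z axis and vertical below 0.08 rad and angle between the x axis of heat_sink and the x axis of vise, either way round below 0.05 rad and contact force between moving_jaw and heat_sink above 5 N and contact force between the fingers and heat_sink below 0.3 N and linear speed of heat_sink below 0.01 m/s and velocity of joint handwheel below 0.1 rad/s); the robot touches nothing.
It fails at once if overtightened: the moving jaw presses on the heat sink with more than 80 N (contact force between moving_jaw and heat_sink above 80 N).
It fails at once if the moving jaw is pushed by hand (more than 8 N) instead of wound (contact force between any of the fingers, the arm and moving_jaw above 8 N).
It fails at once if another thing on the bench is moved more than 30 mm (distance of any of pliers, cutters, circuit_board, solder_spool, flux_jar, screwdriver from where it was at the start of the episode above 0.03 m).
It also fails if it takes over 72 s, if anything falls off the work surface, if the arm or the gripper's body presses on something with over 40 N, if the wrist force passes 120 N, or if a joint passes its speed limit or range.

## Working session

There is one attempt and no reset: what is moved stays moved. The work goes in short steps, Python scripts to look and compute and a tool call to move; the robot and the scene stay as the last step left them, time stands still between calls to the robot, and variables do not carry over. Pictures are saved under pics/ and viewed, at most 12 in all, crops included, and the job is handed in when it is done.

Besides the shell and the picture viewer there is one more tool, called after "Request:" as a command line: name --argument value ..., lists and objects as JSON in quotes. move_arm: Moves the arm, as the interface text tells. Shift numbers are shares of 0.02 m and turn numbers shares of 6 degrees, none past 1 either way. Its arguments: {"type":"object","properties":{"plan":{"type":"array"},"grip_force":{"type":"number"}},"required":["plan"]}

```bash
ls; mkdir -p pics; python3 - <<'E'
from workcell import observe, grab_frame
import cv2,pickle
s=observe(); print({k:s[k] for k in s})
for n in("scene","top"):
    f=grab_frame(n); pickle.dump(f,open(f"{n}0.pkl","wb")); cv2.imwrite(f"pics/{n}0.png",f["color"][:,:,::-1])
    print(n,f["intrinsics"],f["position"],f["orientation"])
E
```

```text
pics
{'clock': 0.0, 'qpos': array([ 1.21279886,  0.52202112, -0.03631655,  1.5999543 ,  0.02120669,
        1.02109426, -0.11278876]), 'qd': array([-0.00062849,  0.00038655, -0.00126248,  0.00051642, -0.00049922,
        0.00023263, -0.00013621]), 'joint_efforts': array([-1.35907725e-03, -9.27083087e+01,  1.97883256e+00, -3.69922578e+01,
        1.78392988e-02,  8.13479943e-03,  8.62449099e-06]), 'position': array([ 0.17727167, -0.5990097 ,  0.23074066]), 'tool_rot': array([-3.14050429e+00,  8.74577956e-05,  2.87791901e-01]), 'force': array([ 0.10816455, -0.03936463,  0.54860906]), 'moment': array([ 0.00259734,  0.0191282 , -0.03415856]), 'finger_force': 0.0, 'grip_width': 0.08587625517362972}
scene [[496.53910116   0.         321.64108449]
 [  0.         496.53910116 231.07713783]
 [  0.           0.           1.        ]] [0.92004962 0.5081074  0.81192684] [-2.41859432  0.01221429  2.47250668]
top [[470.14200179   0.         330.41468553]
 [  0.         470.14200179 236.26460226]
 [  0.           0.           1.        ]] [0.41663635 0.03200929 1.02422367] [-3.01605156e+00 -2.18689268e-03 -1.57086751e+00]
```

View pics/top0.png

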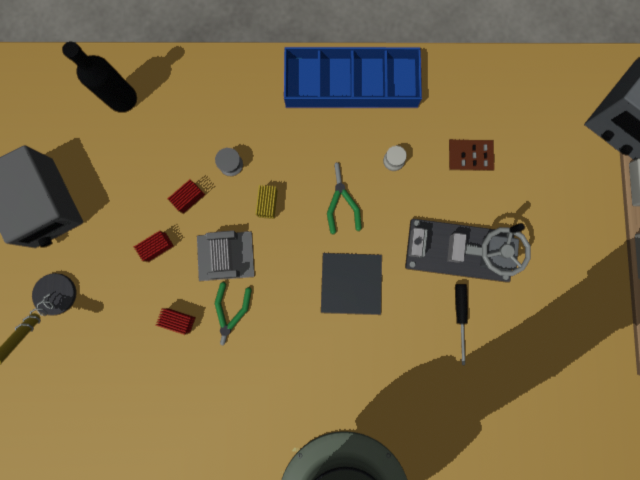

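View pics/scene0.png

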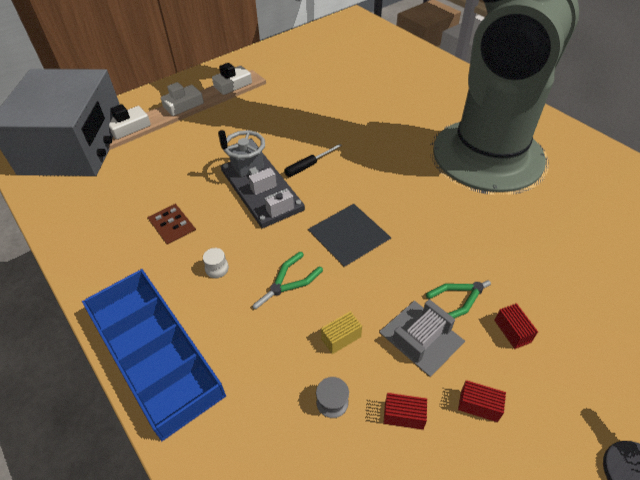

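The top view shows the cradle with the sink near (225,256), the mat at (352,283), and the vise at (465,250) with its wheel at (506,252). The knob is near (517,228). In the scene view the cradle is at (425,330) and the vise at (262,180). I'll crop these for detail.

```bash
cat > h.py <<'E'
import numpy as np,pickle,cv2
from scipy.spatial.transform import Rotation as R
def rot(e): return R.from_euler('xyz',e).as_matrix()
def ray(f,u,v):
    d=rot(f["orientation"])@np.linalg.inv(f["intrinsics"])@np.array([u,v,1.]); return np.array(f["position"]),d
def onz(f,u,v,z):
    p,d=ray(f,u,v); return p+d*(z-p[2])/d[2]
def proj(f,P):
    c=rot(f["orientation"]).T@(np.array(P)-f["position"]); k=f["intrinsics"]@c; return k[:2]/k[2]
E
python3 - <<'E'
from h import *
t=pickle.load(open("top0.pkl","rb"));s=pickle.load(open("scene0.pkl","rb"))
def crop(f,x,y,w,h,k): return cv2.resize(f["color"][y:y+h,x:x+w,::-1],(w*k,h*k),interpolation=cv2.INTER_CUBIC)
a=crop(t,190,220,80,60,5);b=crop(t,400,205,80+55,60+20,3)
c=crop(s,375,290,100,90,4)
o=np.zeros((600,800,3),np.uint8)
o[:300,:400]=a;o[:240,400:800]=b[:,:400];o[300:600,:400]=c[:300];d=crop(s,210,120,100,110,4);o[240:600,400:800]=d[:360]
cv2.imwrite("pics/c1.png",o)
print("mat centre",onz(t,352,283,.003))
# masks
g=t["color"].astype(int)
for name,box in(("mat",(310,245,395,325)),("vise",(395,205,535,290)),("cradle",(190,222,262,285))):
    x0,y0,x1,y1=box; sub=t["color"][y0:y1,x0:x1]; hsv=cv2.cvtColor(sub,cv2.COLOR_RGB2HSV)
    m=(hsv[...,1]<80).astype(np.uint8)
    cs,_=cv2.findContours(m,cv2.RETR_EXTERNAL,cv2.CHAIN_APPROX_NONE); cc=max(cs,key=cv2.contourArea)
    r=cv2.minAreaRect(cc.astype(np.float32)); print(name,np.array(r[0])+[x0,y0],r[1:],(cv2.boxPoints(r)+[x0,y0]).round(1).tolist())
E
```

```text
mat centre [ 0.44366314 -0.01690397  0.003     ]
mat [351.2312851  283.33003998] ((59.42069625854492, 59.259490966796875), 1.847610354423523) [[320.6, 312.0], [322.5, 252.8], [381.9, 254.7], [380.0, 313.9]]
vise [468.39637756 250.33477783] ((123.70870971679688, 57.7087516784668), 2.7791669368743896) [[405.2, 276.2], [408.0, 218.5], [531.6, 224.5], [528.8, 282.2]]
cradle [224.81724548 254.89310455] ((48.15205764770508, 55.31614303588867), 86.633544921875) [[195.8, 232.5], [251.0, 229.2], [253.8, 277.3], [198.6, 280.6]]
```

View pics/c1.png

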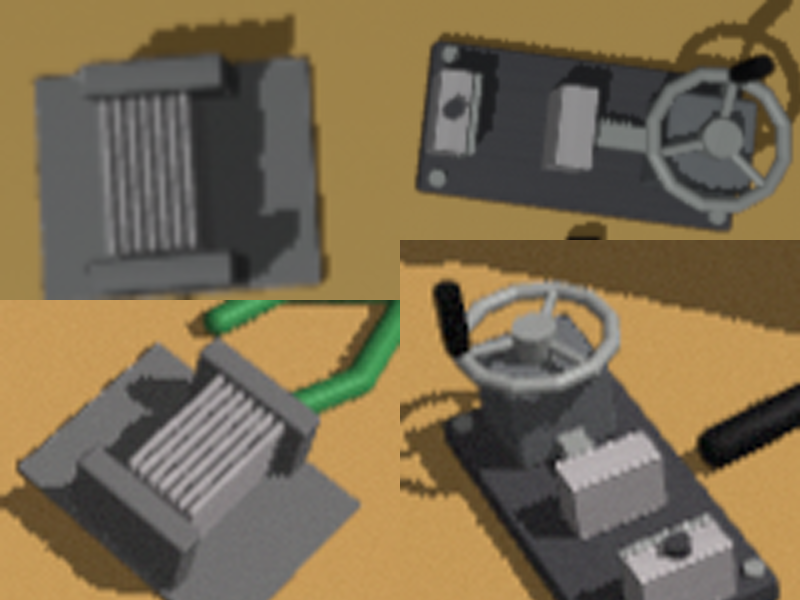

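```bash
python3 - <<'E'
from h import *
t=pickle.load(open("top0.pkl","rb"));s=pickle.load(open("scene0.pkl","rb"))
A=lambda x,y:(190+x/5-.4,220+y/5-.4); B=lambda x,y:(400+(x-400)/3-.33,205+y/3-.33)
C=lambda x,y:(375+x/4-.37,290+(y-300)/4-.37); D=lambda x,y:(210+(x-400)/4-.37,120+(y-240)/4-.37)
def P(f,l,z): return np.array([onz(f,*p,z) for p in l])[:,:2].round(4)
sk=P(t,[A(98,97),A(190,93),A(197,248),A(110,255)],.044);print("sink top",sk.tolist(),sk.mean(0))
sk=P(s,[C(222,380),C(283,420),C(190,512),C(133,457)],.044);print("sink scene",sk.tolist(),sk.mean(0))
cr=P(t,[A(37,78),A(308,58),A(322,283),A(45,295)],.004);print("cradle",cr.tolist())
v=P(t,[B(434,41),B(416,190),B(737,230)],.02);print("vise TL BL BR",v.tolist())
for a,b in((v[1],v[2]),): d=a-b; print("len",np.linalg.norm(d),"yaw",np.arctan2(-d[0],d[1]))
d=v[0]-v[1];print("w",np.linalg.norm(d),np.arctan2(d[1],d[0]))
print("hub",P(t,[B(724,138)],.09),P(s,[D(535,330)],.09))
print("jaw top face +y edge",P(t,[B(560,82),B(556,166)],.06).tolist(),"all", P(t,[B(599,88),B(590,168)],.06).tolist())
print("backstop -y edge",P(t,[B(474,75),B(467,152)],.06).tolist())
def tri(u,v):
    p,d=ray(t,*u);q,e=ray(s,*v);M=np.stack([d,-e],1);k=np.linalg.lstsq(M,q-p,rcond=None)[0];return (p+d*k[0]),(q+e*k[1])
print("knobtop",tri(B(768,66),D(446,288)), "hub",tri(B(724,138),D(535,328)))
print("mat",onz(t,351.2,283.3,.003), "pl",onz(t,225,330,.01))
E
```

```text
sink top [[0.5345, 0.2843], [0.5362, 0.2457], [0.4712, 0.241], [0.4683, 0.2771]] [0.50255  0.262025]
sink scene [[0.4721, 0.2421], [0.4663, 0.2734], [0.5313, 0.2795], [0.5313, 0.2452]] [0.50025 0.26005]
cradle [[0.5477, 0.3215], [0.5565, 0.2032], [0.4583, 0.1951], [0.4531, 0.3147]]
vise TL BL BR [[0.5825, -0.1446], [0.4751, -0.1295], [0.4467, -0.3568]]
len 0.22906734817516006 yaw -0.12430084683184808
w 0.10845630456547928 -0.1396803415835576
hub [[ 0.5056 -0.324 ]] [[ 0.5025 -0.3257]]
jaw top face +y edge [[0.5473, -0.224], [0.4892, -0.2193]] all [[0.5431, -0.2507], [0.4878, -0.2426]]
backstop -y edge [[0.5521, -0.1647], [0.4988, -0.1586]]
knobtop (array([ 0.54741707, -0.33704696,  0.13513239]), array([ 0.54686497, -0.33658387,  0.13485896])) hub (array([ 0.50510396, -0.32192474,  0.09541176]), array([ 0.50443473, -0.32134262,  0.09512619]))
mat [ 0.44301743 -0.01517019  0.003     ] pl [0.3442956  0.25327575 0.01      ]
```

Request:
move_arm --plan '[[[0, 0, 0, 0, 0, 1, 1], [0, 0, 0, 0, 0, 1, 1], [0.98, -0.99, 0, 0, 0, 0, 1], [0.98, -0.99, 0, 0, 0, 0, 1], [0.98, -0.99, 0, 0, 0, 0, 1], [0.98, -0.99, 0, 0, 0, 0, 1], [0.98, -0.99, 0, 0, 0, 0, 1], [0.98, -0.99, 0, 0, 0, 0, 1], [0.98, -0.99, 0, 0, 0, 0, 1], [0.98, -0.99, 0, 0, 0, 0, 1]]]'

```text
clock: 1.1
position: [0.3219, -0.4281, 0.2311]
tool_rot: [-3.141, 0.0, 0.078]
force: [0.0, 0.1, -0.4]
grip_width: 0.0854
finger_force: 0.0
```

Request:
move_arm --plan '[[[0.98, -0.99, 0, 0, 0, 0, 1], [0.98, -0.99, 0, 0, 0, 0, 1], [0.98, -0.99, 0, 0, 0, 0, 1], [0.98, -0.99, 0, 0, 0, 0, 1], [0.98, -0.99, 0, 0, 0, 0, 1], [0.98, -0.99, 0, 0, 0, 0, 1], [0.98, -0.99, 0, 0, 0, 0, 1], [0.98, -0.99, 0, 0, 0, 0, 1], [0.98, -0.99, 0, 0, 0, 0, 1], [0.98, -0.99, 0, 0, 0, 0, 1]]]'

```text
clock: 2.1
position: [0.5017, -0.2154, 0.2311]
tool_rot: [-3.141, 0.0, 0.078]
force: [-0.6, -0.8, -0.3]
grip_width: 0.0857
finger_force: 0.0
```

Request:
move_arm --plan '[[[0.19, -0.99, 0, 0, 0, 0, 1], [0.19, -0.99, 0, 0, 0, 0, 1], [0.19, -0.99, 0, 0, 0, 0, 1], [0.19, -0.99, 0, 0, 0, 0, 1], [0.19, -0.99, 0, 0, 0, 0, 1], [0.19, -0.99, 0, 0, 0, 0, 1], [0.19, -0.99, 0, 0, 0, 0, 1], [0.19, -0.99, 0, 0, 0, 0, 1], [0.19, -0.99, 0, 0, 0, 0, 1], [0.19, -0.99, 0, 0, 0, 0, 1]]]'

```text
clock: 3.1
position: [0.5235, -0.0152, 0.2311]
tool_rot: [-3.142, 0.0, 0.078]
force: [1.1, -0.6, 0.3]
grip_width: 0.0857
finger_force: 0.0
```

Request:
move_arm --plan '[[[0, -0.99, 0, 0, 0, 0, 1], [0, -0.99, 0, 0, 0, 0, 1], [0, -0.99, 0, 0, 0, 0, 1], [0, -0.99, 0, 0, 0, 0, 1], [0, -0.99, 0, 0, 0, 0, 1], [0, -0.99, 0, 0, 0, 0, 1], [0, -0.99, 0, 0, 0, 0, 1], [0, -0.99, 0, 0, 0, 0, 1], [0, -0.99, 0, 0, 0, 0, 1], [0, -0.99, 0, 0, 0, 0, 1]]]'

```text
clock: 4.1
position: [0.5078, 0.1821, 0.2311]
tool_rot: [3.141, 0.0, 0.078]
force: [-0.5, 0.2, 0.6]
grip_width: 0.0855
finger_force: 0.0
```

Request:
move_arm --plan '[[[0, -0.99, 0.5, 0, 0, 0, 1], [0, -0.99, 0.5, 0, 0, 0, 1], [0, -0.99, 0.5, 0, 0, 0, 1], [0, -0.99, 0.5, 0, 0, 0, 1], [0, 0, 0.5, 0, 0, 0, 1], [0, 0, 0.5, 0, 0, 0, 1], [0, 0, 0.5, 0, 0, 0, 1], [0, 0, 0.5, 0, 0, 0, 1], [0, 0, 0.5, 0, 0, 0, 1], [0, 0, 0, 0, 0, 0, 1]]]'

```text
clock: 5.1
position: [0.5014, 0.2597, 0.1399]
tool_rot: [3.141, 0.002, 0.078]
force: [-0.2, -0.3, -0.2]
grip_width: 0.0856
finger_force: 0.0
```

```bash
cat > w.py <<'E'
from h import *
from workcell import observe, grab_frame
def wrist(name):
    s=observe(); f=grab_frame("wrist")
    T=np.eye(4);T[:3,:3]=rot(s["tool_rot"]);T[:3,3]=s["position"];C=T@np.array(f["tool_from_camera"])
    f["position"]=C[:3,3]; f["orientation"]=R.from_matrix(C[:3,:3]).as_euler('xyz')
    pickle.dump(f,open(name+".pkl","wb")); cv2.imwrite(f"pics/{name}.png",f["color"][:,:,::-1])
    print(s["clock"],s["position"],s["tool_rot"],s["qpos"].round(2),s["force"]); return f
E
python3 -c "
from w import *
f=wrist('w1'); print(f['position'],f['intrinsics'][0,0])"
```

```text
5.1 [0.50144231 0.25969803 0.13992342] [3.14074599e+00 1.74091415e-03 7.79685105e-02] [-0.41  0.55 -0.24  1.83  0.18  0.78 -2.24] [-0.21914089 -0.3475086  -0.24921444]
[0.57266348 0.26328886 0.28246697] 416.6806793793777
```

View pics/w1.png

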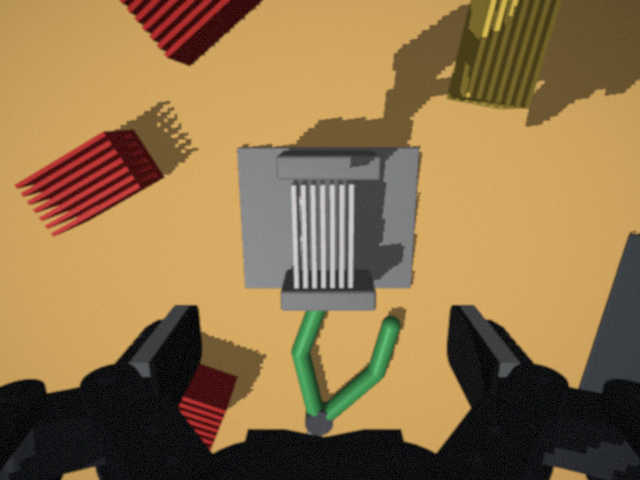

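The wrist view shows the sink's fins from (291,181) to (354,288). They are aligned with the tool, and nothing blocks either long side.

```bash
python3 -c "
from h import *
f=pickle.load(open('w1.pkl','rb'))
q=[onz(f,u,v,.044)[:2] for u,v in((291,182),(354.5,182),(354.5,289),(292.5,289))];print(np.round(q,4),np.mean(q,0))
c=[onz(f,u,v,.004)[:2] for u,v in((238,148),(420,149),(414,288),(246,288))];print(np.round(c,4),np.mean(c,0))
print(proj(f,[.5014,.2597,.044]))
"
```

```text
[[0.5344 0.279 ]
 [0.5373 0.2427]
 [0.4711 0.2362]
 [0.4682 0.2744]] [0.50275944 0.25806995]
[[0.5477 0.3176]
 [0.5563 0.1985]
 [0.4582 0.1888]
 [0.4488 0.3098]] [0.5027548  0.25366903]
[320.24500603 239.47063738]
```

Request:
move_arm --plan '[[[0.05, 0, 0.8, 0, 0, 0, 1], [0, 0, 0.8, 0, 0, 0, 1], [0, 0, 0.8, 0, 0, 0, 1], [0, 0, 0.8, 0, 0, 0, 1], [0, 0, 0.8, 0, 0, 0, 1], [0, 0, 0.8, 0, 0, 0, 1], [0, 0, 0.8, 0, 0, 0, 1], [0, 0, 0.8, 0, 0, 0, 1], [0, 0, 0, 0, 0, 0, 1], [0, 0, 0, 0, 0, 0, 0]]]' --grip_force 40

```text
clock: 6.15
position: [0.503, 0.2605, 0.0135]
tool_rot: [3.142, 0.0, 0.078]
force: [-0.4, -0.3, 0.1]
grip_width: 0.0735
finger_force: 0.0
```

Request:
move_arm --plan '[[[0, 0, 0, 0, 0, 0, -1], [0, 0, 0, 0, 0, 0, -1], [0, 0, 0, 0, 0, 0, -1], [0, 0, 0, 0, 0, 0, -1], [0, 0, 0, 0, 0, 0, -1], [0, 0, 0, 0, 0, 0, -1], [0, 0, 0, 0, 0, 0, -1], [0, 0, 0, 0, 0, 0, -1], [0, 0, 0, 0, 0, 0, -1], [0, 0, 0, 0, 0, 0, -1]]]' --grip_force 40

```text
clock: 7.15
position: [0.5033, 0.2606, 0.0141]
tool_rot: [-3.141, -0.001, 0.078]
force: [-0.8, -0.2, 6.2]
grip_width: 0.0355
finger_force: 40.1
```

Request:
move_arm --plan '[[[0, 0, -0.5, 0, 0, 0, -1], [0, 0, -0.5, 0, 0, 0, -1], [0, 0, -1, 0, 0, 0, -1], [0, 0, -1, 0, 0, 0, -1], [0, 0, -1, 0, 0, 0, -1], [-0.29, 0.965, -0.5, 0, 0, 0, -1], [-0.29, 0.965, 0, 0, 0, 0, -1], [-0.29, 0.965, 0, 0, 0, 0, -1], [-0.29, 0.965, 0, 0, 0, 0, -1], [-0.29, 0.965, 0, 0, 0, 0, -1]]]'

```text
clock: 8.15
position: [0.4815, 0.1612, 0.1043]
tool_rot: [-3.141, -0.001, 0.078]
force: [-0.2, 0.0, -0.7]
grip_width: 0.0354
finger_force: 40.2
```

Request:
move_arm --plan '[[[-0.29, 0.965, 0, 0, 0, 0, -1], [-0.29, 0.965, 0, 0, 0, 0, -1], [-0.29, 0.965, 0, 0, 0, 0, -1], [-0.29, 0.965, 0, 0, 0, 0, -1], [-0.29, 0.965, 0, 0, 0, 0, -1], [-0.29, 0.965, 0, 0, 0, 0, -1], [-0.29, 0.965, 0, 0, 0, 0, -1], [-0.29, 0.965, 0, 0, 0, 0, -1], [-0.29, 0.965, 0, 0, 0, 0, -1], [0, 0, 0, 0, 0, 0, -1]]]'

```text
clock: 9.15
position: [0.4426, -0.0178, 0.1041]
tool_rot: [3.141, -0.0, 0.075]
force: [-0.7, 1.5, -0.9]
grip_width: 0.0354
finger_force: 40.2
```

Request:
move_arm --plan '[[[0, 0, 0.5, 0, 0, 0.5, -1], [0, 0, 0.5, 0, 0, 0.5, -1], [0, 0, 0.5, 0, 0, 0.5, -1], [0, 0, 0.5, 0, 0, 0.5, -1], [0, 0, 0.5, 0, 0, 0, -1], [0, 0, 0.5, 0, 0, 0, -1], [0, 0, 0.3, 0, 0, 0, -1], [0, 0, 0.3, 0, 0, 0, -1], [0, 0, 0, 0, 0, 0, -1], [0, 0, 0, 0, 0, 0, -1]]]'

```text
clock: 10.15
position: [0.4431, -0.0153, 0.0313]
tool_rot: [-3.142, 0.0, -0.131]
force: [-0.9, -0.5, -0.7]
grip_width: 0.0352
finger_force: 40.2
```

Request:
move_arm --plan '[[[0, 0, 0.3, 0, 0, 0, -1], [0, 0, 0.3, 0, 0, 0, -1], [0, 0, 0.15, 0, 0, 0, -1], [0, 0, 0.1, 0, 0, 0, -1], [0, 0, 0, 0, 0, 0, -1], [0, 0, 0, 0, 0, 0, -1], [0, 0, 0, 0, 0, 0, -1], [0, 0, 0, 0, 0, 0, -1], [0, 0, 0, 0, 0, 0, -1], [0, 0, 0, 0, 0, 0, -1]]]'

```text
clock: 11.15
position: [0.4431, -0.0153, 0.0144]
tool_rot: [-3.142, -0.0, -0.131]
force: [-0.4, 0.2, -1.5]
grip_width: 0.0355
finger_force: 40.2
```

Request:
move_arm --plan '[[[0, 0, 0.05, 0, 0, 0, -1], [0, 0, 0.05, 0, 0, 0, -1], [0, 0, 0, 0, 0, 0, -1], [0, 0, 0, 0, 0, 0, 0], [0, 0, 0, 0, 0, 0, 1], [0, 0, 0, 0, 0, 0, 1], [0, 0, 0, 0, 0, 0, 1], [0, 0, 0, 0, 0, 0, 1], [0, 0, 0, 0, 0, 0, 1], [0, 0, 0, 0, 0, 0, 1]]]'

```text
clock: 12.15
position: [0.4431, -0.0153, 0.0123]
tool_rot: [-3.142, 0.0, -0.131]
force: [0.3, -0.7, 0.2]
grip_width: 0.0855
finger_force: 0.0
```

Request:
move_arm --plan '[[[0, 0, -1, 0, 0, 0, 1], [0, 0, -1, 0, 0, 0, 1], [0, 0, -1, 0, 0, 0, 1], [0, 0, -1, 0, 0, -1, 1], [0, 0, -1, 0, 0, -1, 1], [0, 0, -0.5, 0, 0, -1, 1], [0, 0, 0, 0, 0, -1, 1], [0, 0, 0, 0, 0, -1, 1], [0, 0, 0, 0, 0, -1, 1], [0, 0, 0, 0, 0, -1, 1]]]'

```text
clock: 13.15
position: [0.443, -0.0154, 0.1223]
tool_rot: [3.142, 0.0, 0.606]
force: [1.0, -0.8, 0.3]
grip_width: 0.085
finger_force: 0.0
```

Request:
move_arm --plan '[[[0, 0, 0, 0, 0, -1, 1], [0, 0, 0, 0, 0, -1, 1], [0, 0, 0, 0, 0, -1, 1], [0, 0, 0, 0, 0, -1, 1], [0, 0, 0, 0, 0, -1, 1], [0, 0, 0, 0, 0, -1, 1], [0, 0, 0, 0, 0, -1, 1], [0, 0, 0, 0, 0, -1, 1], [0, 0, 0, 0, 0, 0, 1], [0, 0, 0, 0, 0, 0, 1]]]'

```text
clock: 14.15
position: [0.443, -0.0154, 0.1223]
tool_rot: [-3.141, -0.0, 1.436]
force: [0.3, -0.8, 0.5]
grip_width: 0.0857
finger_force: 0.0
```

```bash
python3 -c "
from w import *
f=wrist('w2'); print(proj(f,[.4431,-.0153,.043]))
h=cv2.cvtColor(f['color'],cv2.COLOR_RGB2HSV)
m=((h[...,2]>115)&(h[...,1]<60)).astype(np.uint8);m=cv2.morphologyEx(m,cv2.MORPH_CLOSE,np.ones((9,9)))
cs,_=cv2.findContours(m,0,1)
for c in sorted(cs,key=cv2.contourArea)[-3:]:
  r=cv2.minAreaRect(c);print(r,[onz(f,*p,.043)[:2].round(4).tolist() for p in [r[0],*cv2.boxPoints(r)]])
"
```

```text
14.15 [ 0.44302857 -0.01543382  0.12226964] [-3.14145155e+00 -9.38183286e-05  1.43615104e+00] [ 0.39  0.47 -0.62  2.14  0.44  0.66 -0.67] [ 0.30364006 -0.81764102  0.50663783]
[322.36518944 243.63685354]
((406.5, 410.5), (17.0, 17.0), 90.0) [[0.4808, -0.1317], [0.476, -0.1246], [0.4866, -0.1261], [0.4856, -0.1388], [0.4749, -0.1373]]
((448.0, 421.5), (51.0, 34.0), 90.0) [[0.5063, -0.1435], [0.4968, -0.123], [0.5178, -0.1259], [0.5163, -0.1649], [0.4943, -0.1619]]
((321.0, 240.0), (76.0, 118.0), 90.0) [[0.4426, -0.0131], [0.4139, 0.0125], [0.4772, 0.0039], [0.4729, -0.0401], [0.4062, -0.031]]
```

View pics/w2.png

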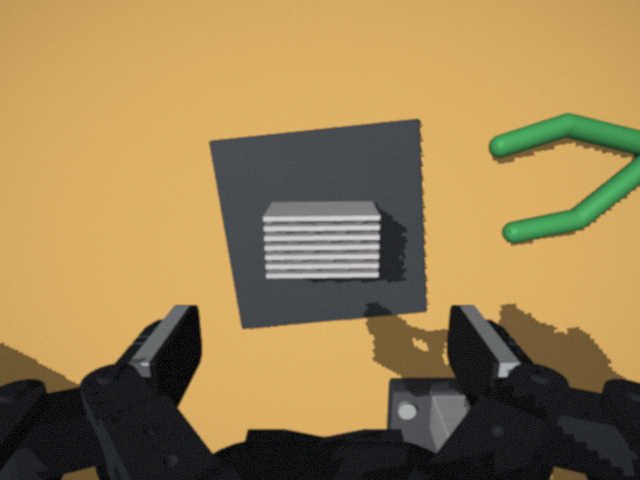

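The fins' top face spans (263,213) to (381,279). It is square to the tool and centred between the fingers, so I'll descend and grip the ends.

Request:
move_arm --plan '[[[0, 0, 0.7, 0, 0, 0, 1], [0, 0, 0.8, 0, 0, 0, 1], [0, 0, 0.8, 0, 0, 0, 1], [0, 0, 0.8, 0, 0, 0, 1], [0, 0, 0.8, 0, 0, 0, 1], [0, 0, 0.8, 0, 0, 0, 1], [0, 0, 0.7, 0, 0, 0, 1], [0, 0, 0, 0, 0, 0, 1], [0, 0, 0, 0, 0, 0, 0], [0, 0, 0, 0, 0, 0, -1]]]'

```text
clock: 15.2
position: [0.4434, -0.0153, 0.0151]
tool_rot: [3.141, 0.0, 1.439]
force: [-2.8, 2.0, 5.9]
grip_width: 0.0632
finger_force: 42.2
```

Request:
move_arm --plan '[[[0, 0, 0, 0, 0, 0, -1], [0, 0, 0, 0, 0, 0, -1], [0, 0, 0, 0, 0, 0, -1], [0, 0, 0, 0, 0, 0, -1], [0, 0, -0.5, 0, 0, 0, -1], [0, 0, -1, 0, 0, 0, -1], [0, 0, -1, 0, 0, 0, -1], [0, 0, -1, 0, 0, 0, -1], [0, 0, -1, 0, 0, 0, -1], [0, 0, -1, 0, 0, 0, -1]]]'

```text
clock: 16.2
position: [0.4429, -0.0154, 0.126]
tool_rot: [3.141, 0.0, 1.439]
force: [0.3, 1.3, -1.5]
grip_width: 0.063
finger_force: 44.4
```

```bash
python3 -c "
from w import *
f=wrist('w3')"
```

```text
16.2 [ 0.44294691 -0.01540776  0.12603586] [3.14114300e+00 4.00109300e-06 1.43943439e+00] [ 0.4   0.47 -0.63  2.13  0.44  0.67 -0.67] [ 0.33232199  1.26310036 -1.48695411]
```

View pics/w3.png

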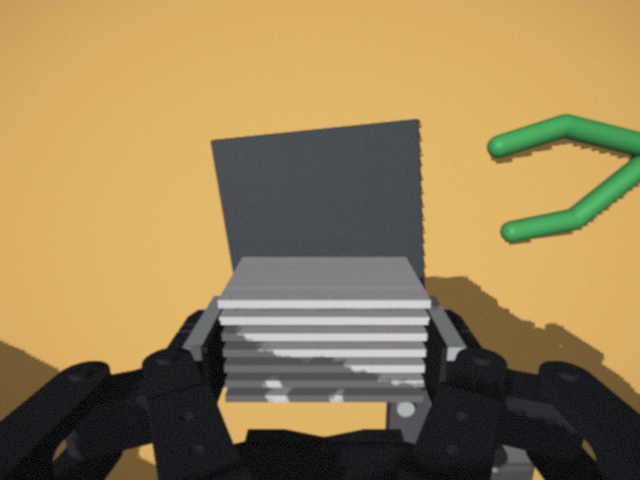

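Request:
move_arm --plan '[[[-0.836, 0.507, 0, 0, 0, 0, -1], [-0.836, 0.507, 0, 0, 0, 0, -1], [-0.836, 0.507, 0, 0, 0, 0, -1], [-0.836, 0.507, 0, 0, 0, 0, -1], [-0.836, 0.507, 0, 0, 0, 0, -1], [-0.836, 0.507, 0, 0, 0, 0, -1], [-0.836, 0.507, 0, 0, 0, 0, -1], [-0.836, 0.507, 0, 0, 0, 0, -1], [-0.836, 0.507, 0, 0, 0, 0, -1], [-0.836, 0.507, 0, 0, 0, 0, -1]]]'

```text
clock: 17.25
position: [0.5219, -0.1952, 0.1251]
tool_rot: [3.141, -0.0, 1.439]
force: [-0.6, -0.4, -0.2]
grip_width: 0.0636
finger_force: 44.5
```

```bash
python3 -c "
from w import *
f=wrist('w4');g=grab_frame('top');cv2.imwrite('pics/t4.png',g['color'][...,::-1]);s=grab_frame('scene')
o=np.zeros((600,800,3),np.uint8);o[:480,:640]=f['color'][...,::-1]
o[360:600,400:800]=cv2.resize(s['color'][120:240,170:370,::-1],(400,240))
cv2.imwrite('pics/w4b.png',o)"
```

```text
17.25 [ 0.52187857 -0.19517098  0.12514365] [ 3.14127365e+00 -2.22512554e-04  1.43933971e+00] [ 0.67  0.61 -0.59  1.85  0.46  0.82 -0.29] [-0.57686546 -0.4492173  -0.23266878]
```

View pics/w4b.png

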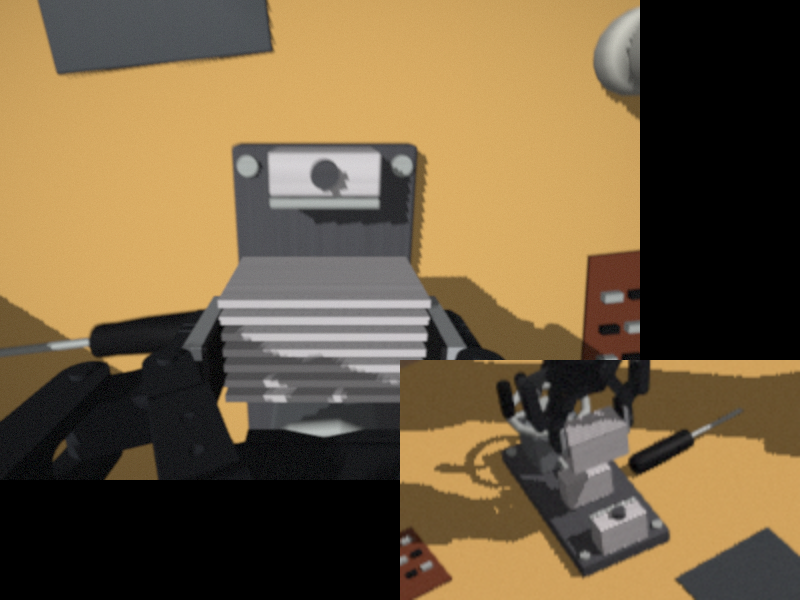

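```bash
python3 -c "
from h import *
f=pickle.load(open('w4.pkl','rb'))
p=np.array([.52187857,-.19517,.125]);yw=-.1314;Rv=np.array([[np.cos(yw),-np.sin(yw)],[np.sin(yw),np.cos(yw)]])
for n,u,v,z in(('bTL',233,145,.02),('bTR',417,145,.02),('bL',239,256,.02),('bR',412,256,.02),('stop far',269,151,.06),('farR',379,151,.06),('stop mid',325,197,.06),('stop near',325,208,.06),('near@.055',325,208,.05)):
  q=onz(f,u,v,z)[:2]; print(n,q.round(4),'vise-axes rel TCP mm',(Rv.T@(q-p[:2])*1000).round(1))
"
```

```text
bTL [ 0.4772 -0.1365] vise-axes rel TCP mm [-51.9  52.3]
bTR [ 0.5835 -0.1506] vise-axes rel TCP mm [55.2 52.2]
bL [ 0.4679 -0.2041] vise-axes rel TCP mm [-52.3 -15.9]
bR [ 0.5756 -0.2184] vise-axes rel TCP mm [ 56.3 -16. ]
stop far [ 0.5029 -0.1402] vise-axes rel TCP mm [-26.  52.]
farR [ 0.5564 -0.1472] vise-axes rel TCP mm [27.9 52. ]
stop mid [ 0.5272 -0.1664] vise-axes rel TCP mm [ 1.5 29.2]
stop near [ 0.5264 -0.1721] vise-axes rel TCP mm [ 1.5 23.5]
near@.055 [ 0.5262 -0.1742] vise-axes rel TCP mm [ 1.5 21.3]
```

Request:
move_arm --plan '[[[0, 0.07, 0.5, 0, 0, 0, -1], [0, 0, 0.6, 0, 0, 0, -1], [0, 0, 0.6, 0, 0, 0, -1], [0, 0, 0.6, 0, 0, 0, -1], [0, 0, 0.6, 0, 0, 0, -1], [0, 0, 0.6, 0, 0, 0, -1], [0, 0, 0.5, 0, 0, 0, -1], [0, 0, 0.3, 0, 0, 0, -1], [0, 0, 0.1, 0, 0, 0, -1], [0, 0, 0, 0, 0, 0, -1]]]'

```text
clock: 18.4
position: [0.5232, -0.1945, 0.0362]
tool_rot: [-3.142, -0.0, 1.44]
force: [0.1, -0.2, -0.7]
grip_width: 0.0631
finger_force: 44.5
```

Request:
move_arm --plan '[[[0, 0, 0.05, 0, 0, 0, -1], [0, 0, 0.05, 0, 0, 0, -1], [0, 0, 0.05, 0, 0, 0, -1], [0, 0, 0, 0, 0, 0, -1], [0, 0, 0, 0, 0, 0, -1], [0, 0, 0, 0, 0, 0, -1], [0, 0, 0, 0, 0, 0, -1], [0, 0, 0, 0, 0, 0, -1], [0, 0, 0, 0, 0, 0, -1], [0, 0, 0, 0, 0, 0, -1]]]'

```text
clock: 19.4
position: [0.5232, -0.1945, 0.0333]
tool_rot: [3.142, -0.0, 1.44]
force: [0.2, -0.5, -0.2]
grip_width: 0.0634
finger_force: 44.5
```

Request:
move_arm --plan '[[[0, 0, 0.05, 0, 0, 0, -1], [0, 0, 0, 0, 0, 0, -1], [0, 0, 0, 0, 0, 0, -1], [0, 0, 0, 0, 0, 0, -1], [0, 0, 0, 0, 0, 0, -1], [0, 0, 0, 0, 0, 0, -1], [0, 0, 0, 0, 0, 0, -1], [0, 0, 0, 0, 0, 0, -1], [0, 0, 0, 0, 0, 0, -1], [0, 0, 0, 0, 0, 0, -1]]]'

```text
clock: 20.4
position: [0.5232, -0.1945, 0.0323]
tool_rot: [3.142, -0.0, 1.44]
force: [-0.1, -0.3, -0.8]
grip_width: 0.063
finger_force: 44.6
```

Request:
move_arm --plan '[[[0, 0, 0.04, 0, 0, 0, -1], [0, 0, 0, 0, 0, 0, -1], [0, 0, 0, 0, 0, 0, -1], [0, 0, 0, 0, 0, 0, -1], [0, 0, 0, 0, 0, 0, -1], [0, 0, 0, 0, 0, 0, 0], [0, 0, 0, 0, 0, 0, 1], [0, 0, 0, 0, 0, 0, 1], [0, 0, 0, 0, 0, 0, 1], [0, 0, 0, 0, 0, 0, 1]]]'

```text
clock: 21.4
position: [0.5231, -0.1945, 0.0314]
tool_rot: [-3.141, -0.0, 1.44]
force: [-0.0, 1.0, 0.9]
grip_width: 0.0854
finger_force: 0.0
```

Request:
move_arm --plan '[[[0, 0, -0.5, 0, 0, 0, 1], [0, 0, -1, 0, 0, 0, 1], [0, 0, -1, 0, 0, 0, 1], [0, 0, -1, 0, 0, 0, 1], [0, 0, -1, 0, 0, 0, 1], [0, 0, -1, 0, 0, 0, 1], [0, 0, -1, 0, 0, 0, 1], [0, 0, -1, 0, 0, 0, 1], [0, 0, -0.5, 0, 0, 0, 1], [0, 0, 0, 0, 0, 0, 1]]]'

```text
clock: 22.4
position: [0.5236, -0.1947, 0.1928]
tool_rot: [3.14, 0.001, 1.439]
force: [0.9, 0.3, -1.0]
grip_width: 0.0853
finger_force: 0.0
```

```bash
python3 -c "
from w import *
f=wrist('w5');g=grab_frame('top');s=grab_frame('scene');pickle.dump((g,s),open('gs5.pkl','wb'))
o=np.zeros((600,800,3),np.uint8);o[:480,:640]=f['color'][...,::-1]
o[360:600,400:800]=cv2.resize(s['color'][120:240,170:370,::-1],(400,240))
cv2.imwrite('pics/w5b.png',o)"
```

```text
22.4 [ 0.52361388 -0.19471444  0.1928428 ] [3.13960777e+00 6.59918452e-04 1.43949460e+00] [ 0.71  0.53 -0.64  1.79  0.38  0.94 -0.22] [ 0.91325663  0.29304945 -1.00590633]
```

View pics/w5b.png

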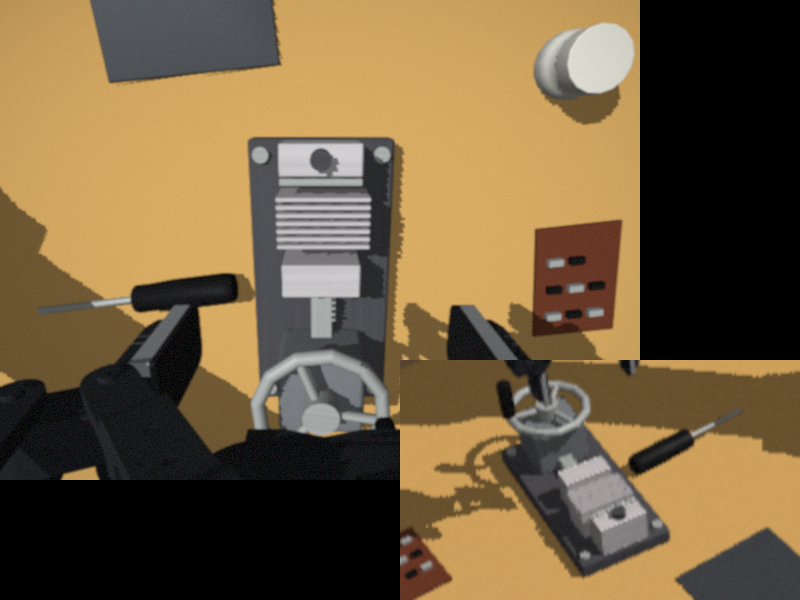

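The sink stands upright between the jaws and is centred, with its top spanning (276,195) to (371,248). Next I'll go over the knob.

Request:
move_arm --plan '[[[-0.863, 0.261, -0.1, 0, 0, 0, 1], [-0.863, 0.261, -0.1, 0, 0, 0, 1], [-0.863, 0.261, -0.1, 0, 0, 0, 1], [-0.863, 0.261, -0.1, 0, 0, 0, 1], [-0.863, 0.261, -0.1, 0, 0, 0, 1], [-0.863, 0.261, -0.1, 0, 0, 0, 1], [-0.863, 0.261, -0.1, 0, 0, 0, 1], [-0.863, 0.261, -0.1, 0, 0, 0, 1], [0, 0, 0, 0, 0, 0, 1], [0, 0, 0, 0, 0, 0, 1]]]'

```text
clock: 23.55
position: [0.5462, -0.3364, 0.2064]
tool_rot: [-3.14, -0.001, 1.44]
force: [-0.7, 1.0, 0.0]
grip_width: 0.0857
finger_force: 0.0
```

```bash
python3 -c "
from w import *
f=wrist('w6');print(proj(f,[.547,-.337,.135]),proj(f,[.547,-.337,.091]),proj(f,[.5048,-.323,.095]))
g=pickle.load(open('w5.pkl','rb'));print('hub w5',onz(g,320.5,415,.095))"
```

```text
23.55 [ 0.54619465 -0.33635847  0.20640635] [-3.14029321e+00 -1.00584968e-03  1.43964347e+00] [ 0.85  0.64 -0.61  1.55  0.39  1.08  0.01] [-0.67747074  1.01576458  0.02460515]
[324.03079003 249.24029203] [324.03005965 228.14065639] [254.32522293 216.90249267]
hub w5 [ 0.50553084 -0.32229089  0.095     ]
```

View pics/w6.png

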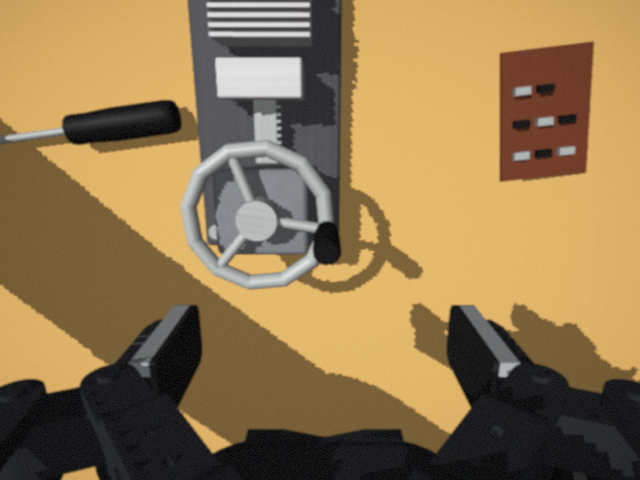

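The knob's top is at (326,249) and the hub is at (257,220), within about 1.5 mm of my estimate. I'll descend and grip it.

Request:
move_arm --plan '[[[0, 0.09, 0.5, 0, 0, 0, 1], [0, 0, 0.6, 0, 0, 0, 1], [0, 0, 0.6, 0, 0, 0, 1], [0, 0, 0.7, 0, 0, 0, 1], [0, 0, 0.7, 0, 0, 0, 1], [0, 0, 0.7, 0, 0, 0, 1], [0, 0, 0.7, 0, 0, 0, 1], [0, 0, 0.5, 0, 0, 0, 1], [0, 0, 0, 0, 0, 0, 1], [0, 0, 0, 0, 0, 0, 0]]]'

```text
clock: 24.6
position: [0.5485, -0.3371, 0.1076]
tool_rot: [3.141, -0.0, 1.44]
force: [-0.0, 0.3, -0.8]
grip_width: 0.073
finger_force: 0.0
```

Request:
move_arm --plan '[[[0, 0, 0, 0, 0, 0, -0.4], [0, 0, 0, 0, 0, 0, -0.5], [0, 0, 0, 0, 0, 0, -0.6], [0, 0, 0, 0, 0, 0, -0.8], [0, 0, 0, 0, 0, 0, -1], [0, 0, 0, 0, 0, 0, -1], [0, 0, 0, 0, 0, 0, -1], [0, 0, 0, 0, 0, 0, -1], [0, 0, 0, 0, 0, 0, -1], [0, 0, 0, 0, 0, 0, -1]]]' --grip_force 30

```text
clock: 25.6
position: [0.5478, -0.3371, 0.1079]
tool_rot: [-3.141, 0.0, 1.439]
force: [-5.7, 2.6, 6.7]
grip_width: 0.015
finger_force: 29.4
```

```bash
cat > arc.py <<'E'
import numpy as np,sys
# arc.py a0 a1 cx cy px py n : rows from commanded p to circle
a0,a1,cx,cy,px,py,n=map(float,sys.argv[1:]);n=int(n);p=np.array([px,py]);yw=1.44
X=np.array([np.cos(yw),np.sin(yw)]);Y=np.array([np.sin(yw),-np.cos(yw)])
for a in np.linspace(a0,a1,n+1)[1:]:
    q=np.array([cx,cy])+.045*np.array([np.cos(a),np.sin(a)]);d=(q-p)/.02
    r=np.round([d@X,d@Y],2);p=p+.02*(r[0]*X+r[1]*Y);print(r.tolist())
print("end",p.round(5))
E
python3 arc.py -.31 -1.31 .5049 -.3234 .5485 -.3371 10
```

```text
[-0.23, -0.09]
[-0.21, -0.07]
[-0.2, -0.09]
[-0.2, -0.12]
[-0.18, -0.13]
[-0.17, -0.15]
[-0.15, -0.17]
[-0.13, -0.18]
[-0.12, -0.19]
[-0.09, -0.2]
end [ 0.51656 -0.36679]
```

Request:
move_arm --plan '[[[-0.23, -0.09, 0, 0, 0, 0, -1], [-0.21, -0.07, 0, 0, 0, 0, -1], [-0.2, -0.09, 0, 0, 0, 0, -1], [-0.2, -0.12, 0, 0, 0, 0, -1], [-0.18, -0.13, 0, 0, 0, 0, -1], [-0.17, -0.15, 0, 0, 0, 0, -1], [-0.15, -0.17, 0, 0, 0, 0, -1], [-0.13, -0.18, 0, 0, 0, 0, -1], [-0.12, -0.19, 0, 0, 0, 0, -1], [-0.09, -0.2, 0, 0, 0, 0, -1]]]'

```text
clock: 26.6
position: [0.5166, -0.3673, 0.1079]
tool_rot: [3.14, 0.0, 1.439]
force: [1.6, 0.7, 4.9]
grip_width: 0.0149
finger_force: 29.4
```

```bash
python3 -c "
from workcell import *
import numpy as np
s=observe();print(s['position'],s['force'],s['tool_rot'],s['qpos'].round(2)); a=np.arctan2(s['position'][1]+.3234,s['position'][0]-.5049);print(a,np.hypot(s['position'][1]+.3234,s['position'][0]-.5049),'radial',s['force'][0]*np.cos(a)+s['force'][1]*np.sin(a),'tang cw',s['force'][0]*np.sin(a)-s['force'][1]*np.cos(a))
"; python3 arc.py -1.31 -2.31 .5049 -.3234 .51656 -.36679 10
```

```text
[ 0.51662127 -0.36725082  0.10793346] [1.6115351  0.66107089 4.93040801] [3.14027699e+00 3.11491447e-04 1.43940747e+00] [ 0.89  0.73 -0.56  1.65  0.47  0.89  0.01]
-1.3096039245337303 0.04539033096581242 radial -0.22249812597632124 tang cw -1.7275863773759168
[-0.08, -0.21]
[-0.05, -0.22]
[-0.04, -0.23]
[-0.0, -0.22]
[0.01, -0.22]
[0.03, -0.23]
[0.06, -0.21]
[0.08, -0.21]
[0.1, -0.21]
[0.12, -0.19]
end [ 0.47453 -0.35662]
```

Request:
move_arm --plan '[[[-0.08, -0.21, 0, 0, 0, 0, -1], [-0.05, -0.22, 0, 0, 0, 0, -1], [-0.04, -0.23, 0, 0, 0, 0, -1], [0, -0.22, 0, 0, 0, 0, -1], [0.01, -0.22, 0, 0, 0, 0, -1], [0.03, -0.23, 0, 0, 0, 0, -1], [0.06, -0.21, 0, 0, 0, 0, -1], [0.08, -0.21, 0, 0, 0, 0, -1], [0.1, -0.21, 0, 0, 0, 0, -1], [0.12, -0.19, 0, 0, 0, 0, -1]]]'

```text
clock: 27.6
position: [0.4744, -0.3573, 0.1079]
tool_rot: [3.14, 0.001, 1.439]
force: [0.6, -1.2, 4.9]
grip_width: 0.0148
finger_force: 29.4
```

```bash
cat > st.py <<'E'
from workcell import *
import numpy as np
s=observe();p=s['position']-[.5049,-.3234,0];F=s['force'];a=np.arctan2(p[1],p[0])
print(s['clock'],s['position'],F,'ang',a,'r',np.hypot(p[0],p[1]),'radial',F[0]*np.cos(a)+F[1]*np.sin(a),'tang cw',F[0]*np.sin(a)-F[1]*np.cos(a))
E
python3 st.py; python3 arc.py -2.31 -2.81 .5049 -.3234 .47453 -.35662 10
```

```text
27.6 [ 0.47441513 -0.35725169  0.10792234] [ 0.61624625 -1.16487129  4.94422324] ang -2.3039108031841264 r 0.0455550720902878 radial 0.4532245628488285 tang cw -1.237445773875308
[0.07, -0.09]
[0.07, -0.09]
[0.07, -0.08]
[0.08, -0.08]
[0.08, -0.07]
[0.09, -0.08]
[0.09, -0.06]
[0.1, -0.06]
[0.09, -0.06]
[0.1, -0.05]
end [ 0.46244 -0.33809]
```

Request:
move_arm --plan '[[[0.07, -0.09, 0, 0, 0, 0, -1], [0.07, -0.09, 0, 0, 0, 0, -1], [0.07, -0.08, 0, 0, 0, 0, -1], [0.08, -0.08, 0, 0, 0, 0, -1], [0.08, -0.07, 0, 0, 0, 0, -1], [0.09, -0.08, 0, 0, 0, 0, -1], [0.09, -0.06, 0, 0, 0, 0, -1], [0.1, -0.06, 0, 0, 0, 0, -1], [0.09, -0.06, 0, 0, 0, 0, -1], [0.1, -0.05, 0, 0, 0, 0, -1]]]'

```text
clock: 28.6
position: [0.4622, -0.3388, 0.1079]
tool_rot: [3.141, 0.001, 1.439]
force: [0.0, -2.6, 7.2]
grip_width: 0.0147
finger_force: 29.6
```

```bash
python3 st.py; python3 arc.py -2.81 -3.06 .5049 -.3234 .46244 -.33809 5;python3 arc.py -3.06 -3.31 .5049 -.3234 .46005 -.32707 5
```

```text
28.6 [ 0.46219818 -0.33883546  0.10786679] [ 0.04106749 -2.55530342  7.22796603] ang -2.794735691441217 r 0.045405934477404916 radial 0.8300373813380659 tang cw -2.4170850361834724
[0.1, -0.05]
[0.11, -0.04]
[0.1, -0.04]
[0.11, -0.03]
[0.11, -0.03]
end [ 0.46005 -0.32708]
[0.11, -0.02]
[0.11, -0.02]
[0.11, -0.01]
[0.12, -0.0]
[0.11, 0.0]
end [ 0.46052 -0.31584]
```

Request:
move_arm --plan '[[[0.05, -0.025, 0, 0, 0, 0, -1], [0.05, -0.025, 0, 0, 0, 0, -1], [0.055, -0.02, 0, 0, 0, 0, -1], [0.055, -0.02, 0, 0, 0, 0, -1], [0.05, -0.02, 0, 0, 0, 0, -1], [0.05, -0.02, 0, 0, 0, 0, -1], [0.055, -0.015, 0, 0, 0, 0, -1], [0.055, -0.015, 0, 0, 0, 0, -1], [0.055, -0.015, 0, 0, 0, 0, -1], [0.055, -0.015, 0, 0, 0, 0, -1]]]'

```text
clock: 29.6
position: [0.4598, -0.3278, 0.1079]
tool_rot: [3.141, 0.001, 1.439]
force: [-0.9, -1.7, 7.1]
grip_width: 0.0152
finger_force: 29.6
```

```bash
python3 st.py
```

```text
29.6 [ 0.45982451 -0.32782682  0.107901  ] [-0.88191079 -1.69827452  7.05036867] ang -3.0436975533840425 r 0.045292340968450424 radial 1.0436756213394416 tang cw -1.603946434822358
```

Request:
move_arm --plan '[[[0.055, -0.01, 0, 0, 0, 0, -1], [0.055, -0.01, 0, 0, 0, 0, -1], [0.055, -0.01, 0, 0, 0, 0, -1], [0.055, -0.01, 0, 0, 0, 0, -1], [0.055, -0.005, 0, 0, 0, 0, -1], [0.055, -0.005, 0, 0, 0, 0, -1], [0.06, 0, 0, 0, 0, 0, -1], [0.06, 0, 0, 0, 0, 0, -1], [0.055, 0, 0, 0, 0, 0, -1], [0.055, 0, 0, 0, 0, 0, -1]]]'

```text
clock: 30.6
position: [0.4602, -0.3165, 0.1079]
tool_rot: [3.141, 0.001, 1.439]
force: [-1.9, -1.6, 7.3]
grip_width: 0.015
finger_force: 29.7
```

```bash
python3 st.py;python3 arc.py -3.31 -3.56 .5049 -.3234 .46052 -.31584 5;  python3 -c "
from w import *
f=wrist('w7');s=grab_frame('scene');pickle.dump(s,open('s7.pkl','wb'))
o=np.zeros((480,800,3),np.uint8);o[:,:400]=cv2.resize(f['color'][:240:,160:360,::-1],(400,480));o[:240,400:]=cv2.resize(s['color'][140:230,220:370,::-1],(400,240),interpolation=2)
cv2.imwrite('pics/w7b.png',o)"
```

```text
30.6 [ 0.4602346  -0.31654006  0.1078644 ] [-1.93073387 -1.57547737  7.34261206] ang 2.989198408133067 r 0.04518912215699882 radial 1.6691920992081402 tang cw -1.850313478441428
[0.11, 0.01]
[0.11, 0.01]
[0.11, 0.02]
[0.11, 0.02]
[0.11, 0.03]
end [ 0.46374 -0.30517]
30.6 [ 0.4602346  -0.31654006  0.1078644 ] [3.14120938e+00 9.34857982e-04 1.43908523e+00] [ 0.9   0.64 -0.57  1.86  0.47  0.78 -0.06] [-1.93073387 -1.57547737  7.34261206]
```

View pics/w7b.png

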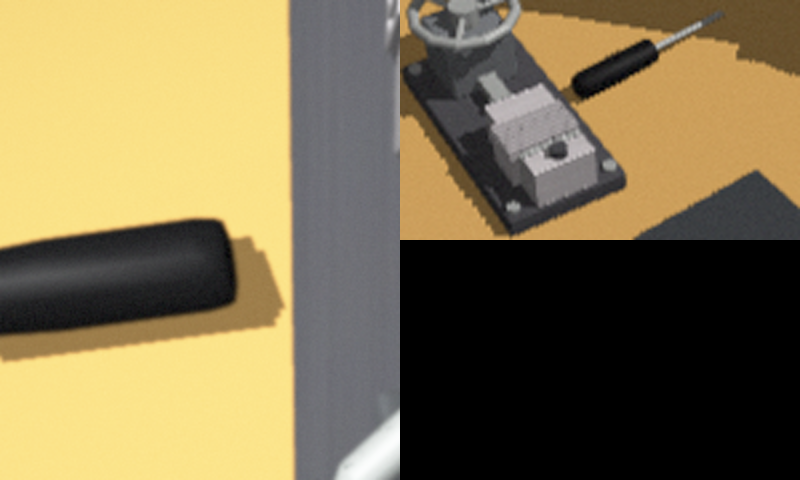

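The scene inset shows the jaw against the sink, and the sink nearly at the backstop (the wrist half shows only the screwdriver). I'll go on in small steps and watch the tangential force.

Request:
move_arm --plan '[[[0.055, 0.005, 0, 0, 0, 0, -1], [0.055, 0.005, 0, 0, 0, 0, -1], [0.055, 0.005, 0, 0, 0, 0, -1], [0.055, 0.005, 0, 0, 0, 0, -1], [0.055, 0.01, 0, 0, 0, 0, -1], [0.055, 0.01, 0, 0, 0, 0, -1], [0.055, 0.01, 0, 0, 0, 0, -1], [0.055, 0.01, 0, 0, 0, 0, -1], [0.055, 0.015, 0, 0, 0, 0, -1], [0.055, 0.015, 0, 0, 0, 0, -1]]]'

```text
clock: 31.7
position: [0.4634, -0.3058, 0.1078]
tool_rot: [3.141, 0.001, 1.439]
force: [-1.7, -1.5, 8.1]
grip_width: 0.015
finger_force: 29.7
```

```bash
python3 st.py;python3 arc.py -3.56 -3.81 .5049 -.3234 .46374 -.30517 5
```

```text
31.7 [ 0.46339413 -0.3058389   0.10784018] [-1.67712052 -1.54974926  8.10203606] ang 2.7413330166466827 r 0.04506805522891305 radial 0.9406892949819773 tang cw -2.080759395385501
[0.11, 0.04]
[0.11, 0.04]
[0.1, 0.04]
[0.1, 0.05]
[0.1, 0.06]
end [ 0.46966 -0.29546]
```

Request:
move_arm --plan '[[[0.055, 0.02, 0, 0, 0, 0, -1], [0.055, 0.02, 0, 0, 0, 0, -1], [0.055, 0.02, 0, 0, 0, 0, -1], [0.055, 0.02, 0, 0, 0, 0, -1], [0.05, 0.02, 0, 0, 0, 0, -1], [0.05, 0.02, 0, 0, 0, 0, -1], [0.05, 0.025, 0, 0, 0, 0, -1], [0.05, 0.025, 0, 0, 0, 0, -1], [0.05, 0.03, 0, 0, 0, 0, -1], [0.05, 0.03, 0, 0, 0, 0, -1]]]'

```text
clock: 32.7
position: [0.4693, -0.296, 0.1078]
tool_rot: [3.142, 0.001, 1.439]
force: [-3.2, -0.4, 10.1]
grip_width: 0.015
finger_force: 29.8
```

```bash
python3 st.py;python3 arc.py -3.81 -4.06 .5049 -.3234 .46966 -.29546 5
```

```text
32.7 [ 0.46929886 -0.29599589  0.10784957] [-3.2082383  -0.42034222 10.07318207] ang 2.4855685197904656 r 0.04492689711585792 radial 2.2858873009576777 tang cw -2.290021798174786
[0.09, 0.06]
[0.09, 0.06]
[0.09, 0.07]
[0.09, 0.07]
[0.08, 0.08]
end [ 0.47755 -0.28762]
```

Request:
move_arm --plan '[[[0.045, 0.03, 0, 0, 0, 0, -1], [0.045, 0.03, 0, 0, 0, 0, -1], [0.045, 0.03, 0, 0, 0, 0, -1], [0.045, 0.03, 0, 0, 0, 0, -1], [0.045, 0.035, 0, 0, 0, 0, -1], [0.045, 0.035, 0, 0, 0, 0, -1], [0.045, 0.035, 0, 0, 0, 0, -1], [0.045, 0.035, 0, 0, 0, 0, -1], [0.04, 0.04, 0, 0, 0, 0, -1], [0.04, 0.04, 0, 0, 0, 0, -1]]]'

```text
clock: 33.7
position: [0.4772, -0.2881, 0.1078]
tool_rot: [3.141, 0.001, 1.439]
force: [-1.5, -0.9, 9.2]
grip_width: 0.015
finger_force: 29.8
```

```bash
python3 st.py;python3 arc.py -4.06 -4.26 .5049 -.3234 .47755 -.28762 5
```

```text
33.7 [ 0.47723557 -0.28813143  0.10783648] [-1.45513268 -0.92385237  9.22543947] ang 2.235948205849836 r 0.04482402120076241 radial 0.17116846420229892 tang cw -1.7151138950976013
[0.06, 0.07]
[0.06, 0.06]
[0.06, 0.07]
[0.05, 0.08]
[0.05, 0.07]
end [ 0.48522 -0.28298]
```

Request:
move_arm --plan '[[[0.03, 0.035, 0, 0, 0, 0, -1], [0.03, 0.035, 0, 0, 0, 0, -1], [0.03, 0.03, 0, 0, 0, 0, -1], [0.03, 0.03, 0, 0, 0, 0, -1], [0.03, 0.035, 0, 0, 0, 0, -1], [0.03, 0.035, 0, 0, 0, 0, -1], [0.025, 0.04, 0, 0, 0, 0, -1], [0.025, 0.04, 0, 0, 0, 0, -1], [0.025, 0.035, 0, 0, 0, 0, -1], [0.025, 0.035, 0, 0, 0, 0, -1]]]'

```text
clock: 34.7
position: [0.4849, -0.2834, 0.1078]
tool_rot: [3.142, 0.001, 1.439]
force: [-2.2, -0.6, 10.0]
grip_width: 0.015
finger_force: 29.8
```

```bash
python3 st.py;python3 arc.py -4.26 -4.46 .5049 -.3234 .48522 -.28298 5
```

```text
34.7 [ 0.48491912 -0.2833974   0.10783118] [-2.23260073 -0.6108614  10.02039835] ang 2.0340355032482402 r 0.044715137188551426 radial 0.45115113391988226 tang cw -2.27026877539742
[0.05, 0.08]
[0.05, 0.07]
[0.04, 0.08]
[0.04, 0.09]
[0.03, 0.08]
end [ 0.4937  -0.27986]
```

Request:
move_arm --plan '[[[0.025, 0.04, 0, 0, 0, 0, -1], [0.025, 0.04, 0, 0, 0, 0, -1], [0.025, 0.035, 0, 0, 0, 0, -1], [0.025, 0.035, 0, 0, 0, 0, -1], [0.02, 0.04, 0, 0, 0, 0, -1], [0.02, 0.04, 0, 0, 0, 0, -1], [0.02, 0.045, 0, 0, 0, 0, -1], [0.02, 0.045, 0, 0, 0, 0, -1], [0.015, 0.04, 0, 0, 0, 0, -1], [0.015, 0.04, 0, 0, 0, 0, -1]]]'

```text
clock: 35.7
position: [0.4932, -0.2803, 0.1078]
tool_rot: [-3.141, 0.001, 1.439]
force: [-3.2, 0.4, 10.2]
grip_width: 0.015
finger_force: 29.9
```

```bash
python3 st.py;python3 arc.py -4.46 -4.66 .5049 -.3234 .4937 -.27986 5
```

```text
35.7 [ 0.49320522 -0.28030763  0.10779822] [-3.18095986  0.38821165 10.23672448] ang 1.83580203837534 r 0.044651093131768925 radial 1.2077999758075397 tang cw -2.968237378828078
[0.03, 0.08]
[0.03, 0.09]
[0.03, 0.08]
[0.02, 0.09]
[0.02, 0.09]
end [ 0.50257 -0.2784 ]
```

Request:
move_arm --plan '[[[0.015, 0.04, 0, 0, 0, 0, -1], [0.015, 0.04, 0, 0, 0, 0, -1], [0.015, 0.045, 0, 0, 0, 0, -1], [0.015, 0.045, 0, 0, 0, 0, -1], [0.015, 0.04, 0, 0, 0, 0, -1], [0.015, 0.04, 0, 0, 0, 0, -1], [0.01, 0.045, 0, 0, 0, 0, -1], [0.01, 0.045, 0, 0, 0, 0, -1], [0.01, 0.045, 0, 0, 0, 0, -1], [0.01, 0.045, 0, 0, 0, 0, -1]]]'

```text
clock: 36.7
position: [0.5019, -0.2789, 0.1078]
tool_rot: [-3.141, 0.001, 1.439]
force: [-4.1, 0.2, 11.2]
grip_width: 0.015
finger_force: 30.0
```

```bash
python3 st.py;python3 arc.py -4.66 -4.86 .5049 -.3234 .50257 -.2784 5
```

```text
36.7 [ 0.50187096 -0.27891955  0.10778789] [-4.10878614  0.17413028 11.19477778] ang 1.6387895635079028 r 0.0445834665095723 radial 0.4528823813719923 tang cw -4.087461615640129
[0.01, 0.09]
[0.01, 0.09]
[0.01, 0.09]
[0.0, 0.09]
[0.0, 0.09]
end [ 0.51157 -0.27898]
```

Request:
move_arm --plan '[[[0.01, 0.045, 0, 0, 0, 0, -1], [0.005, 0.045, 0, 0, 0, 0, -1], [0.005, 0.045, 0, 0, 0, 0, -1], [0.005, 0.045, 0, 0, 0, 0, -1], [0, 0.045, 0, 0, 0, 0, -1], [0, 0, 0, 0, 0, 0, -1], [0, 0, 0, 0, 0, 0, -1], [0, 0, 0, 0, 0, 0, -1], [0, 0, 0, 0, 0, 0, -1], [0, 0, 0, 0, 0, 0, -1]]]'

```text
clock: 37.7
position: [0.5064, -0.2789, 0.1078]
tool_rot: [-3.141, 0.001, 1.439]
force: [-4.9, 0.6, 10.8]
grip_width: 0.0152
finger_force: 30.1
```

```bash
python3 st.py
```

```text
37.7 [ 0.50642792 -0.27890884  0.10782232] [-4.92523153  0.61759339 10.8072558 ] ang 1.5364676549739178 r 0.04451738437044378 radial 0.4481860702373567 tang cw -4.943526721874699
```

The knob force is about 3.2 N over running resistance, or roughly 29 N at the jaw. I'll release and withdraw upward.

Request:
move_arm --plan '[[[0, 0, 0, 0, 0, 0, -0.5], [0, 0, 0, 0, 0, 0, 0], [0, 0, 0, 0, 0, 0, 0.5], [0, 0, 0, 0, 0, 0, 1], [0, 0, 0, 0, 0, 0, 1], [0, 0, 0, 0, 0, 0, 1], [0, 0, -0.5, 0, 0, 0, 1], [0, 0, -1, 0, 0, 0, 1], [0, 0, -1, 0, 0, 0, 1], [0, 0, -1, 0, 0, 0, 1]]]'

```text
clock: 38.7
position: [0.507, -0.2784, 0.179]
tool_rot: [3.141, -0.0, 1.44]
force: [-0.2, 0.1, 0.5]
grip_width: 0.0855
finger_force: 0.0
```

Request:
move_arm --plan '[[[0, 0, -1, 0, 0, 0, 1], [0, 0, -1, 0, 0, 0, 1], [0, 0, -1, 0, 0, 0, 1], [0, 0, 0, 0, 0, 0, 1], [0, 0, 0, 0, 0, 0, 1], [0, 0, 0, 0, 0, 0, 1], [0, 0, 0, 0, 0, 0, 1], [0, 0, 0, 0, 0, 0, 1], [0, 0, 0, 0, 0, 0, 1], [0, 0, 0, 0, 0, 0, 1]]]'

```text
clock: 39.7
position: [0.5069, -0.2784, 0.2373]
tool_rot: [-3.141, -0.0, 1.44]
force: [-0.8, -0.4, -0.8]
grip_width: 0.0854
finger_force: 0.0
```

```bash
python3 -c "
from w import *
f=wrist('w8');s=grab_frame('scene')
o=np.zeros((480,800,3),np.uint8);o[:,:400]=f['color'][:,100:500,::-1];o[:240,400:]=cv2.resize(s['color'][120:240,200:400,::-1],(400,240),interpolation=2)
cv2.imwrite('pics/w8b.png',o);print(proj(f,[.5049,-.3234,.095]),proj(f,[.5056,-.2784,.135]))"
```

```text
39.7 [ 0.50685832 -0.27842042  0.23731683] [-3.14130956e+00 -1.88598364e-04  1.43979931e+00] [ 0.86  0.51 -0.65  1.7   0.34  1.06 -0.03] [-0.83897868 -0.44633275 -0.76007504]
[327.9988714  276.89461816] [320.36885892 232.94607393]
```

View pics/w8b.png

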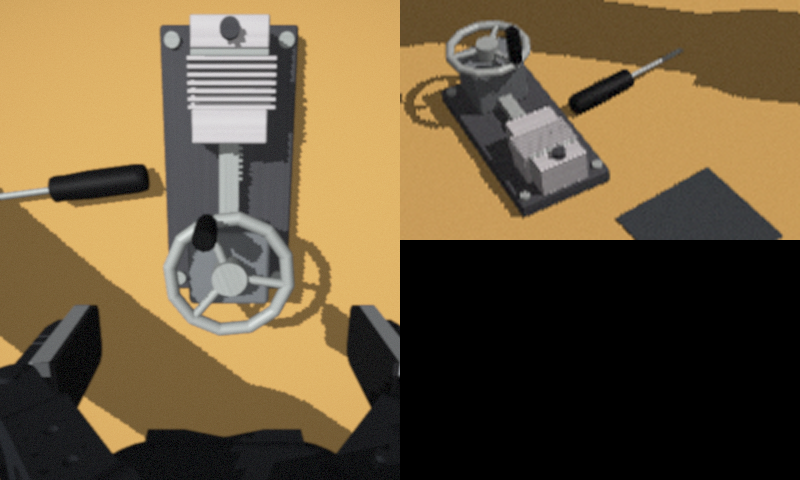

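The sink is square between the jaw and the backstop. The wheel sprang back about 0.2 rad, which still leaves around 15 N. I'll check that it is at rest, then hand in.

Request:
move_arm --plan '[[[0, 0, 0, 0, 0, 0, 1], [0, 0, 0, 0, 0, 0, 1], [0, 0, 0, 0, 0, 0, 1], [0, 0, 0, 0, 0, 0, 1], [0, 0, 0, 0, 0, 0, 1], [0, 0, 0, 0, 0, 0, 1], [0, 0, 0, 0, 0, 0, 1], [0, 0, 0, 0, 0, 0, 1], [0, 0, 0, 0, 0, 0, 1], [0, 0, 0, 0, 0, 0, 1]]]'

```text
clock: 40.8
position: [0.5069, -0.2785, 0.2375]
tool_rot: [-3.142, -0.0, 1.44]
force: [0.3, -0.3, 0.2]
grip_width: 0.0856
finger_force: 0.0
```

```bash
python3 -c "
from w import *
a=pickle.load(open('w8.pkl','rb'))['color'];b=wrist('w9')['color']
d=cv2.absdiff(cv2.GaussianBlur(a,(5,5),0),cv2.GaussianBlur(b,(5,5),0))[200:350,250:400];print('diff',d.max(),d.mean())
k=lambda c:np.argwhere(c[200:260,280:330].max(-1)<45).mean(0)
print('knob',k(a),k(b))
if abs(k(a)-k(b)).max()<0.6:
    from workcell import job_done; print(job_done())"
```

```text
40.8 [ 0.50689642 -0.27847748  0.23750893] [-3.14157889e+00 -1.92844501e-05  1.43969147e+00] [ 0.86  0.51 -0.65  1.7   0.34  1.06 -0.03] [ 0.32984238 -0.28132222  0.20134771]
diff 16 1.2153185185185185
knob [33.         24.95778748] [32.90132548 24.9263623 ]
the job is handed in; nothing more can be done
None
```

I handed the job in at about 41 s of the 72 s: the heat sink stands fins up in the vise, square against the backstop and let go, with an estimated 15 N left on the jaw after the wheel sprang back slightly (about 29 N when wound); no verdict was returned.

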